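First in, first out: rotate the milling blanks in the sloped lane

TASK

Take the oldest milling blank, the one at the low front end of the sloped lane (the end with the stop plate), and lower it on edge all the way into the empty stand before you let it go; the other two roll forward by themselves and stay in the lane. Then take the new blank from the delivery stand and lower it on edge right down onto the lane floor at the high end, just behind the others, before letting go, so that three blanks again stand in a closed row; leave the jar, the pot and the plaster model undisturbed.

Things in the scene. Friction and masses are not known exactly. Their poses are not given: they have to be found in the camera images.
- front_blank_center (a point): white milling-blank disc, 98 mm diameter, 20 mm thick, about 0.25 kg, standing on its edge; point at the disc's centre; its y axis is the disc's axis (level, across its slot); x and z turn as it rolls. Grip it over the top, across the 20 mm. The oldest: at the start the foremost (lowest) in the lane
- middle_blank_center (a point): white milling-blank disc, 98 mm diameter, 20 mm thick, about 0.25 kg, standing on its edge; point at the disc's centre; its y axis is the disc's axis (level, across its slot); x and z turn as it rolls. Grip it over the top, across the 20 mm. At the start the second in the lane, touching the front one
- back_blank_center (a point): white milling-blank disc, 98 mm diameter, 20 mm thick, about 0.25 kg, standing on its edge; point at the disc's centre; its y axis is the disc's axis (level, across its slot); x and z turn as it rolls. Grip it over the top, across the 20 mm. At the start the third in the lane, the highest
- new_blank_center (a point): white milling-blank disc, 98 mm diameter, 20 mm thick, about 0.25 kg, standing on its edge; point at the disc's centre; its y axis is the disc's axis (level, across its slot); x and z turn as it rolls. Grip it over the top, across the 20 mm. The new one: at the start it stands in the delivery stand
- lane: fixed sloped aluminium channel for three blanks on edge, 316 mm long, 25 mm wide inside; origin under its middle on the worktop, z up, x level along it toward the open HIGH end (loading end); the low front end (-x) has a stop plate. The floor rises 9 degrees toward +x, 45 mm above the worktop at the origin. Walls rise 45 mm off the floor, with lips flared outward to 52 mm, 45 mm apart at the top
- lane_front_place (a point): point, fixed to the lane, where the centre of a blank lies when it rests at the front (lowest) place of the lane; axes as the lane's. Blanks roll down freely until they meet the stop or the next blank; once the front one is lifted out (98 mm up clears it) the others roll forward within a second
- lane_middle_place (a point): point, fixed to the lane, where the centre of a blank lies when it rests at the middle place of the lane; axes as the lane's
- lane_back_place (a point): point, fixed to the lane, where the centre of a blank lies when it rests at the back (highest) place of the lane; axes as the lane's. The floor goes on for 67 mm uphill of this point, so a blank may be set down some 10 to 20 mm uphill of it and rolls back down when let go
- delivery_stand: delivery stand, which holds the new blank at the start: fixed dark steel base 116 x 64 x 8 mm (x, y, z) with one slot along x, 25 mm wide between aluminium walls 86 mm long rising to z = 50 mm with flared lips to 57 mm; two cross rods in it keep a blank from rolling. Origin under the centre of the base on the worktop, z up
- empty_stand: empty stand, same shape: fixed dark steel base 116 x 64 x 8 mm (x, y, z) with one slot along x, 25 mm wide between aluminium walls 86 mm long rising to z = 50 mm with flared lips to 57 mm; two cross rods in it keep a blank from rolling. It is to receive the oldest blank. Origin under the centre of the base on the worktop, z up
- empty_stand_place (a point): point, fixed to the empty stand, where the centre of a blank seated fully down in it lies (60.5 mm above the worktop); axes as the stand's
- powder_jar: bystander: white powder jar 50 mm across, 41 mm high; origin at the centre of its underside
- plaster_model: bystander: plaster jaw model 48 x 61 x 24 mm; origin at the centre of its underside
- paste_pot: bystander: small paste pot 32 mm across, 21 mm high; origin at the centre of its underside
Mind the look-alikes: they are no part of the job. Leave any green or turquoise look-alike of the part that bears back_blank_center alone.

How it is judged:
By the outcome, as a careful person would: the job done as asked, in the order asked, and still so for the second after the job is handed in, with the robot touching nothing.
It also fails if it takes over 67 s, if anything falls off the work surface, if the arm or the gripper's body presses on something with over 40 N, if the wrist force passes 120 N, or if a joint passes its speed limit or range.

ROBOT

A 7-joint arm with a two-finger parallel gripper is mounted at the origin on the work surface; the furniture and walls round the work are solid. World frame = base frame: x ahead of the robot, y to its left, z up, the work surface at z = 0. Lengths are in m, angles in rad, forces in N, time in s.
With the tool pointing down it reaches from about 0.425 to 0.925 m from the base axis. Payload 6.8 kg.
Tool frame: the origin (TCP) lies on the centre line of the jaws, within the pads' length; the fingertips stand 25 mm ahead of it and the grasp point (between the pads) lies 6 mm ahead of it; z points along the fingers, y is the line along which they close (so a half turn about z gives the same grasp; the last joint's range is limited). The gripper opens to 85 mm and grips with 20 to 120 N. Pads are 22 mm wide; open, the fingers measure 114 mm over their backs; the gripper's body (76 mm by 85 mm) begins 54 mm behind the grasp point. The pads swing forward as they close: fully open they stand 13 mm farther back than shut.
Start: joints at [-1.439, 0.477, 0.022, 1.555, -0.011, 1.109, -0.083], TCP at [0.16, 0.656, 0.256] pointing down, gripper open.
Joint ranges: [-2.96, 2.96], [-0.34, 2.1], [-1.41, 1.46], [0.24, 2.44], [-1.37, 4.51], [0.17, 1.92], [-2.96, 2.96]. Speed limits (rad/s): [2.39, 2.39, 3.14, 3.14, 3.14, 3.14, 3.14].

INTERFACE

Orientations are given as a rotation vector (axis times angle).
In Python, from bench import telemetry, grab_frame, job gives the robot as it stands.
- The arm moves only by the tool apply_moves, never from a script. Its argument "rows" is a list of rows, each a list of 2 entries, a list of its own where there are three numbers: the shift along the tool's x, y, z each as a share of 250 mm, from -1 to 1, then the turn, a rotation vector about the tool's x, y, z each as a share of pi rad, from -1 to 1. A call has 1 to 10 rows; each row is the pose to reach, as a shift and turn from the pose commanded when the call began, along the tool's axes at that moment, turning the shorter way round; what a row does not reach only later rows make up. A row lasts 1/8 s, in which the tool goes at most 62.5 mm and 10.7 degrees, less where a joint would pass 70% of its speed; a pose out of reach is approached as far as the arm can. A call with a number of a shift or a turn outside -1 to 1 is refused whole. A call with a gripper value outside its range is refused whole. "jaw" is the gripper's target within -1 to 1 (fully open at 1, half-way at 0, shut at -1), set as the call begins (left out, the last holds). The fingers move at their own pace and stop on an object; "newtons" is the grip in N (left out, the last holds). Time passes only in rows, so rows that repeat a pose let the fingers close. It gives the time, the measured TCP pose, the force, the opening and the grip force at its end, in the units of the state.
- telemetry.get_obs(): the state, without advancing time (a new reading comes with each control period).
- grab_frame(name): name is "side" or "top" or "wrist"; returns a dict with "frame" (400x640x3 uint8, red, green, blue), "vertical_fov" (degrees; the focal length in pixels is half the picture's height over the tangent of half this angle, whatever the lens; pixels are square), "cx", "cy" (the principal point, pixels), "origin" and "attitude" of the camera in the world. Camera axes: x right, y up, looking along -z (the intrinsics and any distortion apply to the point x, -y, -z); pixel columns grow to the right and rows downward; lengths in m; the calibration is good to about 2 mm. The wrist camera is an equidistant fisheye: a pixel r from the principal point sees the ray r / f radians off the axis. A picture is of the moment at which its call begins. There is no depth.
- job.hand_in(): hands the job in; it is judged then, once.
The state is a dict: "clock": time; "joints": joint angles; "qvel": joint speeds; "tau": joint torques, N m; "tcp_pos": TCP position; "orientation": TCP orientation; "contact_force": force on the tool from outside, world axes, zero at the start; "moment": the same for the moment, N m; "grip_width": finger opening in m; "gripper_force": force on a finger pad.
Only numpy, scipy, OpenCV 4.12 (cv2) and the standard library are available. Lean on these libraries where they do the work, as an engineer would, in place of code of your own. Each camera call takes 0.05 s, during which the arm holds its last target. There are 200 camera calls.

## Working session

There is one attempt and no reset: what is moved stays moved. The work goes in short steps, Python scripts to look and compute and a tool call to move; the robot and the scene stay as the last step left them, time stands still between calls to the robot, and variables do not carry over. Pictures are saved under pics/ and viewed, at most 10 in all, crops included, and the job is handed in when it is done.

Besides the shell and the picture viewer there is one more tool, called after ">>>" in YAML: its name, and indented under it one key for each argument. apply_moves: Moves the arm, as the interface text tells. Its arguments: {"type":"object","properties":{"rows":{"type":"array"},"jaw":{"type":"number"},"newtons":{"type":"number"}},"required":["rows"]}

```bash
mkdir -p pics; ls; cat > h.py <<'E'
import numpy as np, cv2
from scipy.spatial.transform import Rotation as R
from bench import telemetry, grab_frame, job
def cam(name):
    d=grab_frame(name); return d
def ray(d,u,v,fish=False):
    h=d["frame"].shape[0]; f=h/2/np.tan(np.radians(d["vertical_fov"])/2)
    x=(u-d["cx"]); y=(v-d["cy"])
    if fish:
        r=np.hypot(x,y); t=r/f; s=np.sin(t)/max(r,1e-9); v3=np.array([x*s,-y*s,-np.cos(t)])
    else: v3=np.array([x/f,-y/f,-1.0])
    A=np.array(d["attitude"]); M=A if A.shape==(3,3) else (R.from_rotvec(A).as_matrix() if A.size==3 else R.from_quat(A).as_matrix())
    w=M@v3; return np.array(d["origin"]),w/np.linalg.norm(w)
def onz(d,u,v,z,fish=False):
    o,w=ray(d,u,v,fish); return o+w*(z-o[2])/w[2]
def proj(d,p):
    h=d["frame"].shape[0]; f=h/2/np.tan(np.radians(d["vertical_fov"])/2)
    A=np.array(d["attitude"]); M=A if A.shape==(3,3) else R.from_rotvec(A).as_matrix()
    c=M.T@(np.array(p)-d["origin"]); return d["cx"]+f*c[0]/-c[2], d["cy"]-f*c[1]/-c[2]
def save(d,fn): cv2.imwrite(fn,d["frame"][:,:,::-1])
E
python3 - <<'E'
from h import *
for n in ["top","side"]:
    d=cam(n); save(d,f"pics/{n}0.png"); np.save(f"{n}0.npy",d,allow_pickle=True)
    print(n,{k:v for k,v in d.items() if k!="frame"})
print(telemetry.get_obs())
E
```

```text
pics
top {'vertical_fov': 48.03387086195124, 'cx': 322.23710971668356, 'cy': 202.49051674074894, 'origin': array([0.44661644, 0.01724018, 1.26611089]), 'attitude': array([ 0.03058369, -0.06510211, -1.57145649])}
side {'vertical_fov': 57.899323975163455, 'cx': 319.9375256310903, 'cy': 196.15776310729444, 'origin': array([0.58338254, 0.90125095, 0.53363249]), 'attitude': array([0.06174043, 1.65074283, 2.59999414])}
{'clock': 0.1, 'joints': array([-1.43907046,  0.4777147 ,  0.02235731,  1.55631839, -0.01151716,
        1.10931137, -0.08308523]), 'qvel': array([ 0.00064199, -0.00114748,  0.00050834, -0.00332149,  0.00072186,
        0.00138177,  0.00135678]), 'tau': array([ 3.60868893e-03, -5.97762644e+01,  1.61319997e+00, -2.81956565e+01,
        1.28133970e-02,  4.93273212e-03,  7.07604215e-06]), 'tcp_pos': array([0.16023189, 0.6552122 , 0.25543946]), 'orientation': array([-3.75782487e-01, -3.11894974e+00,  2.54671254e-03]), 'contact_force': array([ 0.09810643, -1.02417676, -0.62359999]), 'moment': array([-0.01608414, -0.03372351, -0.01423338]), 'gripper_force': 0.0, 'grip_width': 0.08553283611392724}
```

```bash
ls pics
```

```text
side0.png
top0.png
```

View pics/top0.png

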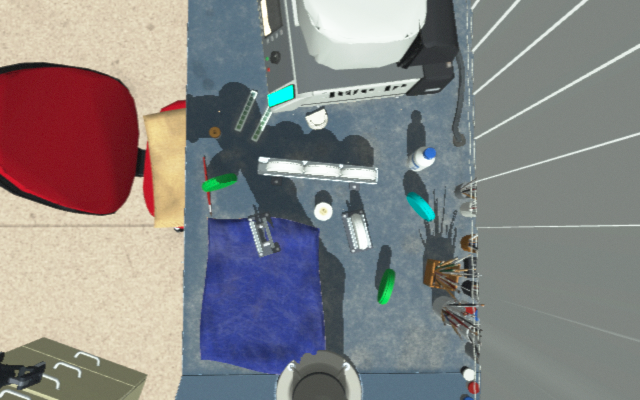

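View pics/side0.png

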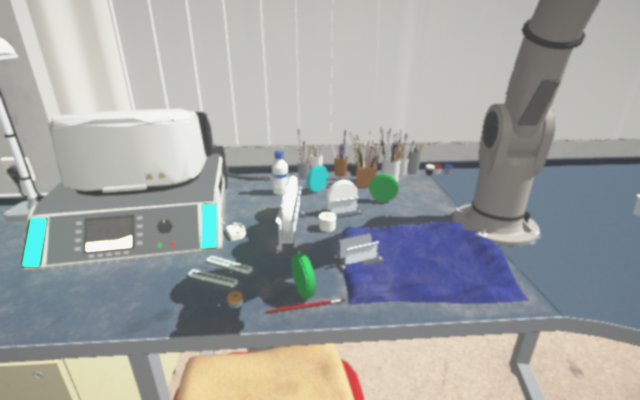

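The top view shows the lane from (258,165) to (378,175), a stand holding a white blank at (357,230), the empty stand at (263,235), the jar at (322,211), the model at (316,118) and the pot at (215,132). The look-alikes are green at (220,182) and (387,287), and turquoise at (420,206). The side view shows the same objects. I'll enlarge both views to find the lane's low end.

```bash
python3 - <<'E'
import cv2,numpy as np
t=cv2.imread("pics/top0.png")[145:265,235:395]; s=cv2.imread("pics/side0.png")[165:280,215:405]
cv2.imwrite("pics/topc.png",cv2.resize(t,(800,600),interpolation=cv2.INTER_CUBIC))
cv2.imwrite("pics/sidec.png",cv2.resize(s,None,fx=4.2,fy=4.2,interpolation=cv2.INTER_CUBIC))
E
```

```text
(no output)
```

View pics/topc.png

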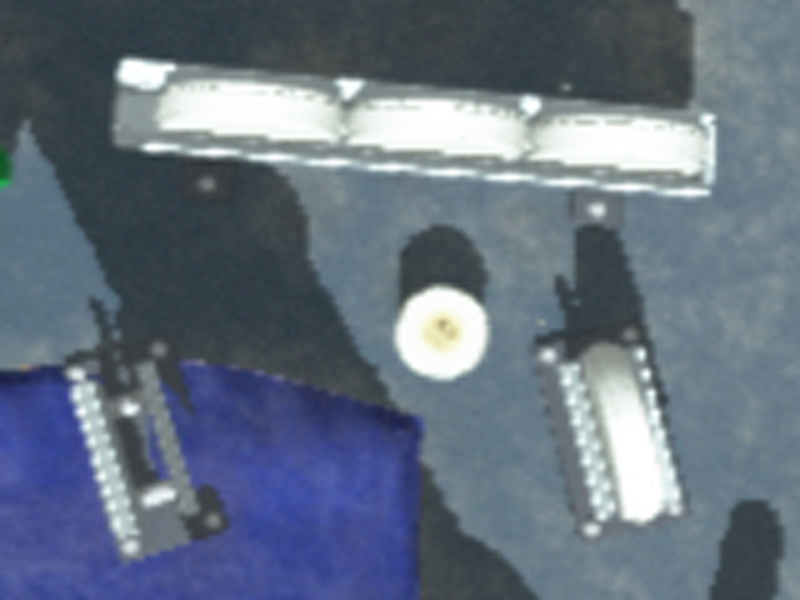

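View pics/sidec.png

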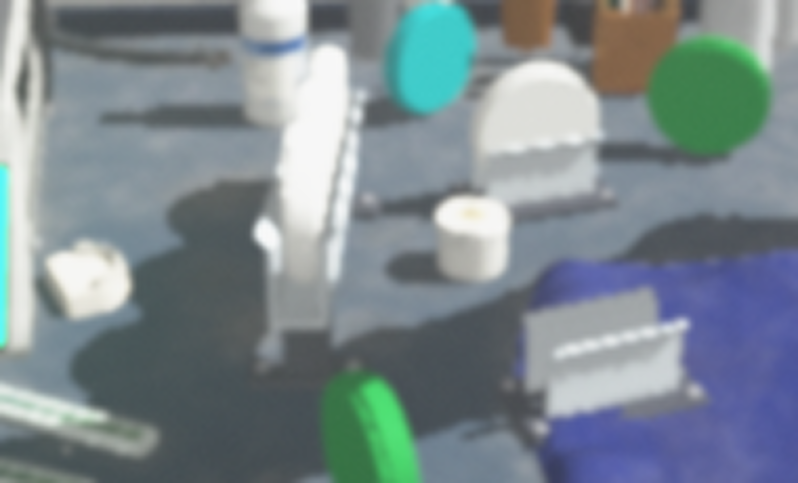

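The stop plate is at the lane's right end, near top pixel (377,176), where −y is the low end. The open high end is on the left, near (258,165). So the oldest blank is the rightmost in the lane, at about (359,174). The other whites are at (322,171), (285,167) and the delivery blank at (359,230). The green and turquoise discs lie or lean outside the stands, so I leave them alone.

Next I'll compute approximate positions.

```bash
python3 - <<'E'
from h import *
d=np.load("top0.npy",allow_pickle=True).item()
f=lambda cx,cy,z:onz(d,235+cx/5-.4,145+cy/5-.4,z).round(4)
for n,a in dict(front=(620,147,.127),mid=(437,128,.143),back=(250,108,.158),deliv=(622,432,.109),deliv_lipA=(557,360,.057),deliv_lipB=(592,530,.057),
 emptylipA=(78,372,.057),emptylipB=(130,550,.057),emptyR_A=(147,365,.057),emptyR_B=(190,510,.057),laneNL=(145,150,.121),laneNR=(708,193,.072),laneFL=(120,62,.121),laneFR=(714,117,.072),
 bolts1=(158,348,.010),bolts2=(210,522,.01),jar=(442,332,.041)).items(): print(n,f(*a))
o=telemetry.get_obs(); print(o["tcp_pos"],R.from_rotvec(o["orientation"]).as_matrix().round(3))
E
```

```text
front [ 0.589 -0.101  0.127]
mid [ 0.5966 -0.0071  0.143 ]
back [0.6045 0.0861 0.158 ]
deliv [ 0.4435 -0.1029  0.109 ]
deliv_lipA [ 0.4822 -0.0735  0.057 ]
deliv_lipB [ 0.3908 -0.0918  0.057 ]
emptylipA [0.4761 0.1841 0.057 ]
emptylipB [0.3809 0.1556 0.057 ]
emptyR_A [0.4798 0.1471 0.057 ]
emptyR_B [0.4021 0.1237 0.057 ]
laneNL [0.588  0.1419 0.121 ]
laneNR [ 0.5711 -0.1538  0.072 ]
laneFL [0.6334 0.155  0.121 ]
laneFR [ 0.6122 -0.1575  0.072 ]
bolts1 [0.4905 0.1461 0.01  ]
bolts2 [0.3937 0.1167 0.01  ]
jar [ 0.498  -0.0118  0.041 ]
[0.16023189 0.6552122  0.25543946] [[-0.971  0.238 -0.   ]
 [ 0.238  0.971 -0.002]
 [-0.    -0.002 -1.   ]]
```

```bash
cat >> h.py <<'E'
def go(pos,yaw,start=None):
    "row to reach pos with tool down and tool y at heading yaw (deg)"
    o=telemetry.get_obs(); p=o["tcp_pos"]; M=R.from_rotvec(o["orientation"]).as_matrix()
    if start is not None: p,M=np.array(start[0]),down(start[1])
    s=M.T@(np.array(pos)-p)/.25; r=R.from_matrix(M.T@down(yaw)).as_rotvec()/np.pi
    print("row",s.round(4).tolist(),r.round(4).tolist()); return pos,yaw
def down(yaw):
    a=np.radians(yaw); y=np.array([np.cos(a),np.sin(a),0]); z=np.array([0,0,-1.]); return np.column_stack([np.cross(y,z),y,z])
E
python3 - <<'E'
from h import *
go((.35,.50,.33),50)
E
```

```text
row [-0.8848, -0.4233, -0.2975] [-0.0005, 0.0002, 0.1459]
```

>>> apply_moves:
  rows:
    - [[-0.885, -0.423, -0.3], [0, 0, 0.146]]
    - [[-0.885, -0.423, -0.3], [0, 0, 0.146]]
    - [[-0.885, -0.423, -0.3], [0, 0, 0.146]]
    - [[-0.885, -0.423, -0.3], [0, 0, 0.146]]
    - [[-0.885, -0.423, -0.3], [0, 0, 0.146]]
    - [[-0.885, -0.423, -0.3], [0, 0, 0.146]]

```text
clock: 0.85
tcp_pos: [0.35, 0.5003, 0.331]
orientation: [-1.076, -2.951, 0.0]
contact_force: [-0.0, 0.5, 0.1]
grip_width: 0.0854
gripper_force: 0.0
```

```bash
python3 - <<'E'
from h import *
o=telemetry.get_obs();print(o["tcp_pos"],np.degrees(np.arctan2(*R.from_rotvec(o["orientation"]).as_matrix()[1::-1,1])))
s=go((.52,.30,.36),20); go((.53,.07,.40),-5,s)
E
```

```text
[0.35002038 0.50026631 0.33104801] 49.93174262701148
row [-1.0359, -0.1754, -0.1162] [-0.0002, -0.0001, 0.1663]
row [-0.8782, -0.2771, -0.16] [0.0, 0.0, 0.1389]
```

>>> apply_moves:
  rows:
    - [[-1, -0.175, -0.116], [0, 0, 0.166]]
    - [[-1, -0.175, -0.116], [0, 0, 0.166]]
    - [[-1, -0.175, -0.116], [0, 0, 0.166]]
    - [[-1, -0.175, -0.116], [0, 0, 0.166]]
    - [[-1, -0.175, -0.116], [0, 0, 0.166]]
    - [[-1, -0.175, -0.116], [0, 0, 0.166]]

```text
clock: 1.6
tcp_pos: [0.5122, 0.308, 0.3594]
orientation: [-1.796, -2.576, 0.002]
contact_force: [-0.4, 0.0, 0.2]
grip_width: 0.0853
gripper_force: 0.0
```

>>> apply_moves:
  rows:
    - [[-0.88, -0.277, -0.16], [0, 0, 0.139]]
    - [[-0.88, -0.277, -0.16], [0, 0, 0.139]]
    - [[-0.88, -0.277, -0.16], [0, 0, 0.139]]
    - [[-0.88, -0.277, -0.16], [0, 0, 0.139]]
    - [[-0.88, -0.277, -0.16], [0, 0, 0.139]]
    - [[-0.88, -0.277, -0.16], [0, 0, 0.139]]

```text
clock: 2.35
tcp_pos: [0.5234, 0.079, 0.3997]
orientation: [-2.309, -2.129, 0.0]
contact_force: [0.6, 0.8, -0.2]
grip_width: 0.0852
gripper_force: 0.0
```

```bash
python3 - <<'E'
from h import *
d=cam("wrist"); np.save("w1.npy",d,allow_pickle=True); save(d,"pics/w1.png")
print({k:v for k,v in d.items() if k!="frame"}); print(telemetry.get_obs()["tcp_pos"])
E
```

```text
{'vertical_fov': 65.70646984690485, 'cx': 316.67946525255354, 'cy': 199.68727095448597, 'origin': array([0.52849368, 0.14443694, 0.51675751]), 'attitude': array([-0.25931696,  0.01126553, -0.07969304])}
[0.52342363 0.07918311 0.39958264]
```

View pics/w1.png

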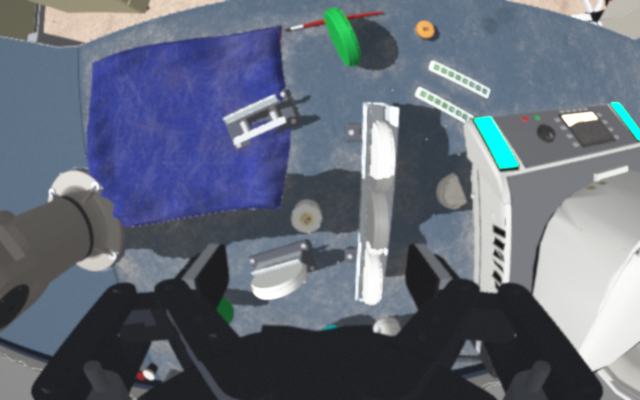

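The wrist view shows the lane from (380,105) at the high end to (372,300) at the stop. The empty stand is at (260,120), the delivery blank at (280,280) and the jar at (307,216). I'll enlarge this to confirm and measure.

```bash
python3 - <<'E'
import cv2
t=cv2.imread("pics/w1.png")
a=cv2.resize(t[95:310,345:415],None,fx=2.75,fy=2.75,interpolation=cv2.INTER_CUBIC)
b=cv2.resize(t[80:155,215:310],None,fx=3.9,fy=3.9,interpolation=cv2.INTER_CUBIC)
c=cv2.resize(t[235:307,240:325],None,fx=3.9,fy=3.9,interpolation=cv2.INTER_CUBIC)
import numpy as np
o=np.zeros((600,600,3),np.uint8);o[:a.shape[0],:a.shape[1]]=a;o[:b.shape[0],200:200+b.shape[1]]=b;o[300:300+c.shape[0],200:200+c.shape[1]]=c
cv2.imwrite("pics/w1c.png",o)
E
```

```text
(no output)
```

View pics/w1c.png

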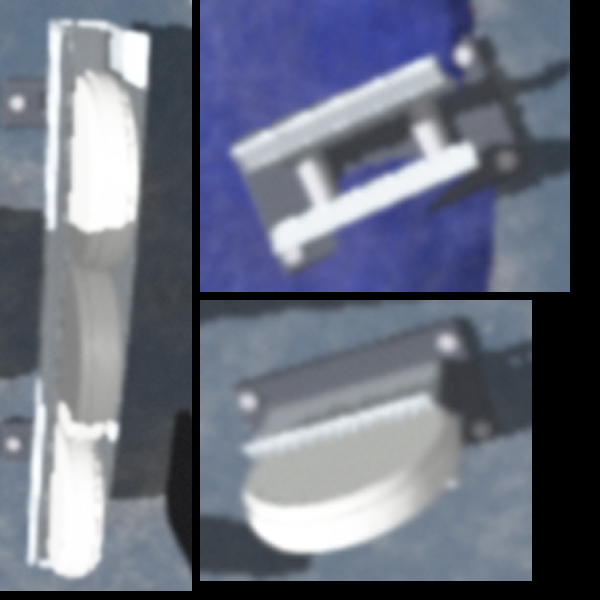

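```bash
python3 - <<'E'
from h import *
d=np.load("w1.npy",allow_pickle=True).item()
L=lambda cx,cy,z:onz(d,345+cx/2.75-.3,95+cy/2.75-.3,z,True).round(4)
S=lambda cx,cy,z:onz(d,215+(cx-200)/3.9-.4,80+cy/3.9-.4,z,True).round(4)
D=lambda cx,cy,z:onz(d,240+(cx-200)/3.9-.4,235+(cy-300)/3.9-.4,z,True).round(4)
print("lane",L(50,22,.121),L(150,35,.121),L(30,562,.073),L(118,430,.083))
print("lane stop end disc tip",L(75,577,.08))
print("empty lips",S(232,152,.057),S(435,57,.057),S(480,160,.057),S(280,252,.057)); 
print("bolts",S(465,55,.01),S(505,160,.01),S(293,258,.01))
print("deliv near lip",D(243,450,.057),D(430,398,.057)); print("bolts",D(247,400,.01),D(447,342,.01),D(482,430,.01))
E
```

```text
lane [0.5883 0.1619 0.121 ] [0.6357 0.1539 0.121 ] [ 0.5704 -0.1519  0.073 ] [ 0.6225 -0.0618  0.083 ]
lane stop end disc tip [ 0.5975 -0.1618  0.08  ]
empty lips [0.3869 0.1607 0.057 ] [0.4699 0.1876 0.057 ] [0.4835 0.1465 0.057 ] [0.402  0.1194 0.057 ]
bolts [0.4765 0.1915 0.01  ] [0.4893 0.1457 0.01  ] [0.3946 0.1136 0.01  ]
deliv near lip [ 0.3959 -0.0969  0.057 ] [ 0.4805 -0.0766  0.057 ]
bolts [ 0.3888 -0.0949  0.01  ] [ 0.4862 -0.0714  0.01  ] [ 0.4982 -0.1177  0.01  ]
```

```bash
python3 - <<'E'
from h import *
s=go((.5957,-.1024,.22),-3.5)
E
```

```text
row [-0.7008, 0.3476, 0.7177] [-0.0004, -0.0001, -0.0062]
```

>>> apply_moves:
  rows:
    - [[-0.35, 0.174, 0.36], [0, 0, -0.006]]
    - [[-0.7, 0.348, 0.718], [0, 0, -0.006]]
    - [[-0.7, 0.348, 0.718], [0, 0, -0.006]]
    - [[-0.7, 0.348, 0.718], [0, 0, -0.006]]
    - [[-0.7, 0.348, 0.718], [0, 0, -0.006]]
    - [[-0.7, 0.348, 0.718], [0, 0, -0.006]]
    - [[-0.7, 0.348, 0.718], [0, 0, -0.006]]

```text
clock: 3.28
tcp_pos: [0.5965, -0.1035, 0.2218]
orientation: [2.291, 2.149, 0.003]
contact_force: [1.1, 0.3, 0.2]
grip_width: 0.0854
gripper_force: 0.0
```

```bash
python3 - <<'E'
from h import *
d=cam("wrist"); np.save("w2.npy",d,allow_pickle=True)
print({k:v for k,v in d.items() if k!="frame"}); o=telemetry.get_obs();print(o["tcp_pos"],R.from_rotvec(o["orientation"]).as_matrix().round(4))
cv2.imwrite("pics/w2.png",cv2.resize(d["frame"][:,:,::-1][100:400,160:540],None,fx=2,fy=2,interpolation=cv2.INTER_CUBIC))
E
```

```text
{'vertical_fov': 65.70646984690485, 'cx': 316.67946525255354, 'cy': 199.68727095448597, 'origin': array([ 0.60018006, -0.03807   ,  0.33887744]), 'attitude': array([-0.25873892,  0.00645582, -0.06263429])}
[ 0.59653438 -0.10364103  0.22203586] [[ 0.0636  0.998   0.002 ]
 [ 0.998  -0.0636  0.0012]
 [ 0.0014  0.0019 -1.    ]]
```

View pics/w2.png

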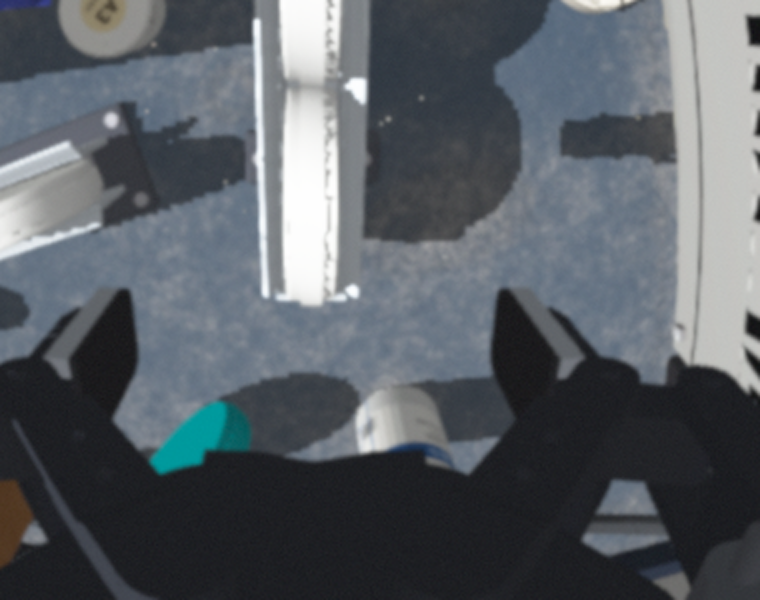

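The picture shows the front blank with its edges at crop u≈284 and 336, the contact with the next blank at v≈85, and the stop plate at v≈297 between the lips at (262,297) and (358,293).

```bash
python3 - <<'E'
from h import *
d=np.load("w2.npy",allow_pickle=True).item()
L=lambda cx,cy,z:onz(d,160+cx/2-.25,100+cy/2-.25,z,True).round(4)
for n,a in dict(dL=(284,180,.127),dR=(335,180,.127),lipL=(257,100,.092),lipR=(369,100,.092),lipL2=(263,295,.073),lipR2=(358,294,.073),contact=(306,85,.086)).items(): print(n,L(*a))
go((.5965,-.1025,.116),-3.5)
E
```

```text
dL [ 0.587  -0.0862  0.127 ]
dR [ 0.6049 -0.0873  0.127 ]
lipL [ 0.5764 -0.0607  0.092 ]
lipR [ 0.6211 -0.0635  0.092 ]
lipL2 [ 0.5696 -0.1528  0.073 ]
lipR2 [ 0.6139 -0.155   0.073 ]
contact [ 0.5962 -0.0564  0.086 ]
row [0.004, -0.0012, 0.4241] [0.0006, -0.0004, -0.0008]
```

>>> apply_moves:
  rows:
    - [[0.005, -0.006, 0.2], [0, 0, 0]]
    - [[0.005, -0.006, 0.35], [0, 0, 0]]
    - [[0.005, -0.006, 0.424], [0, 0, 0]]
    - [[0.005, -0.006, 0.424], [0, 0, 0]]
    - [[0.005, -0.006, 0.424], [0, 0, 0]]

```text
clock: 3.95
tcp_pos: [0.5955, -0.1047, 0.1165]
orientation: [2.293, 2.145, 0.003]
contact_force: [-0.5, 0.0, -0.1]
grip_width: 0.0854
gripper_force: 0.0
```

>>> apply_moves:
  rows:
    - [[0, 0, 0], [0, 0, 0]]
    - [[0, 0, 0], [0, 0, 0]]
    - [[0, 0, 0], [0, 0, 0]]
    - [[0, 0, 0], [0, 0, 0]]
    - [[0, 0, 0], [0, 0, 0]]
    - [[0, 0, 0], [0, 0, 0]]
    - [[0, 0, 0], [0, 0, 0]]
    - [[0, 0, 0], [0, 0, 0]]
  jaw: -1
  newtons: 40

```text
clock: 4.95
tcp_pos: [0.5945, -0.1047, 0.1151]
orientation: [2.294, 2.146, 0.001]
contact_force: [-0.8, 0.1, 6.4]
grip_width: 0.0195
gripper_force: 43.1
```

>>> apply_moves:
  rows:
    - [[0, 0, -0.06], [0, 0, 0]]
    - [[0, 0, -0.13], [0, 0, 0]]
    - [[0, 0, -0.2], [0, 0, 0]]
    - [[0, 0, -0.28], [0, 0, 0]]
    - [[0, 0, -0.36], [0, 0, 0]]
    - [[0, 0, -0.44], [0, 0, 0]]
    - [[0, 0, -0.52], [0, 0, 0]]
    - [[0, 0, -0.6], [0, 0, 0]]
    - [[0, 0, -0.66], [0, 0, 0]]
    - [[0, 0, -0.66], [0, 0, 0]]

```text
clock: 6.2
tcp_pos: [0.5948, -0.1049, 0.2813]
orientation: [2.293, 2.145, 0.003]
contact_force: [-0.1, -0.4, -2.7]
grip_width: 0.0195
gripper_force: 42.1
```

```bash
python3 - <<'E'
from h import *
s=go((.52,.02,.28),-40); s=go((.435,.153,.28),-72.2,s)
o=telemetry.get_obs(); print(o["joints"].round(2))
E
```

```text
row [0.4784, -0.3322, 0.0043] [0.0007, -0.0003, 0.2009]
row [0.189, -0.6024, 0.0] [0.0, 0.0, 0.1789]
[-0.42  0.39  0.66  1.74 -0.26  1.1   0.25]
```

>>> apply_moves:
  rows:
    - [[0.12, -0.08, 0], [0, 0, 0.05]]
    - [[0.24, -0.16, 0], [0, 0, 0.1]]
    - [[0.36, -0.25, 0], [0, 0, 0.15]]
    - [[0.478, -0.332, 0], [0, 0, 0.2]]
    - [[0.478, -0.332, 0], [0, 0, 0.2]]

```text
clock: 6.82
tcp_pos: [0.5178, 0.0233, 0.2788]
orientation: [-2.841, -1.337, 0.003]
contact_force: [-0.3, -0.6, -2.4]
grip_width: 0.0195
gripper_force: 42.0
```

```bash
python3 - <<'E'
from h import *
s=go((.435,.153,.25),-72.2)
o=telemetry.get_obs(); print(o["joints"].round(2),o["tcp_pos"])
E
```

```text
row [0.1888, -0.5854, 0.1165] [-0.0008, 0.0005, 0.1811]
[-0.83  0.24  0.79  1.94 -0.2   1.05 -0.64] [0.51775787 0.02330344 0.27875666]
```

>>> apply_moves:
  rows:
    - [[0.06, -0.18, 0.03], [0, 0, 0.05]]
    - [[0.12, -0.36, 0.06], [0, 0, 0.1]]
    - [[0.18, -0.5, 0.1], [0, 0, 0.15]]
    - [[0.189, -0.586, 0.116], [-0.001, 0, 0.181]]
    - [[0.189, -0.586, 0.116], [-0.001, 0, 0.181]]
    - [[0.189, -0.586, 0.116], [-0.001, 0, 0.181]]

```text
clock: 7.58
tcp_pos: [0.438, 0.1492, 0.2509]
orientation: [3.101, 0.481, 0.003]
contact_force: [-0.1, -1.4, -2.8]
grip_width: 0.0192
gripper_force: 42.0
```

```bash
python3 - <<'E'
from h import *
d=cam("wrist"); np.save("w3.npy",d,allow_pickle=True)
t=cam("top"); np.save("t3.npy",t,allow_pickle=True)
s=cam("side")
o=telemetry.get_obs();print(o["tcp_pos"],R.from_rotvec(o["orientation"]).as_matrix().round(4),o["joints"].round(2))
print(d["origin"],d["attitude"])
a=cv2.resize(d["frame"][:,:,::-1],None,fx=1.25,fy=1.25)[100:500]
b=cv2.resize(t["frame"][145:195,235:395,::-1],(640,200),interpolation=cv2.INTER_CUBIC)
o=np.zeros((600,800,3),np.uint8);o[:400]=a;o[400:,:640]=b
cv2.imwrite("pics/w3.png",o)
E
```

```text
[0.43802979 0.14914639 0.2510039 ] [[ 0.9537  0.3008  0.0024]
 [ 0.3008 -0.9537 -0.0026]
 [ 0.0015  0.0032 -1.    ]] [-1.21  0.15  0.84  2.09 -0.13  0.95 -1.57]
[0.49947605 0.16981882 0.36801384] [-0.22535269  0.16111778 -1.25536259]
```

View pics/w3.png

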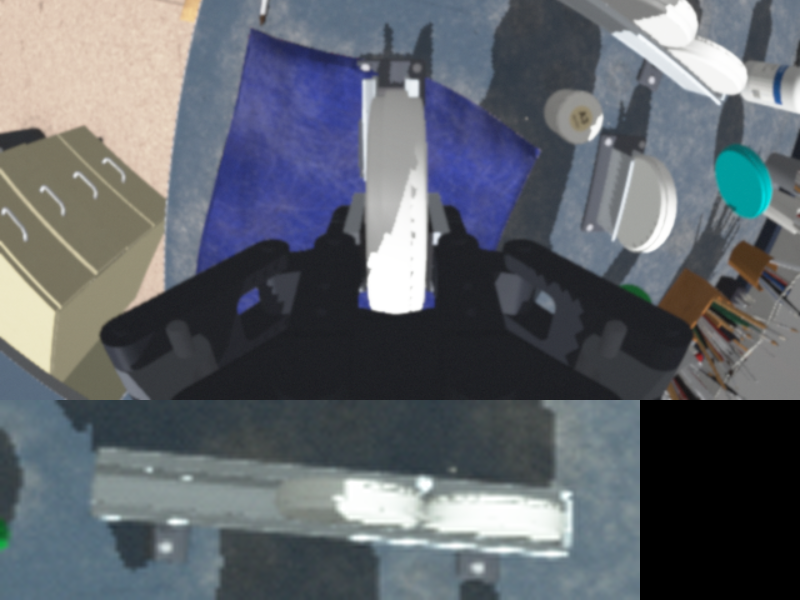

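```bash
python3 - <<'E'
from h import *
d=np.load("w3.npy",allow_pickle=True).item()
fr=d["frame"]
L=lambda cx,cy,z:onz(d,cx/1.25-.1,80+cy/1.25-.1,z,True).round(4)
for n,a in dict(b1=(366,67,.01),b2=(417,67,.01),lipLfar=(365,80,.057),lipRfar=(420,82,.057),lipLnear=(360,175,.057)).items(): print(n,L(*a))
M=R.from_rotvec(telemetry.get_obs()["orientation"]).as_matrix()
# expected stand features for centre (.4355,.153), yaw 17.8
cv2.imwrite("pics/w3z.png",cv2.resize(fr[120:280,250:390,::-1],None,fx=3.7,fy=3.7,interpolation=cv2.INTER_CUBIC))
E
```

```text
b1 [0.4761 0.1903 0.01  ]
b2 [0.4902 0.1455 0.01  ]
lipLfar [0.4689 0.1853 0.057 ]
lipRfar [0.4807 0.1427 0.057 ]
lipLnear [0.3908 0.1664 0.057 ]
```

View pics/w3z.png

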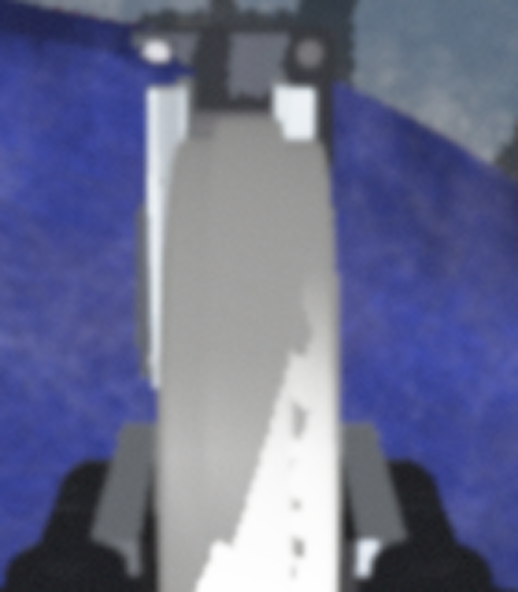

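```bash
python3 - <<'E'
from h import *
go((.434,.1522,.155),-72.3); go((.434,.1522,.100),-72.3)
E
```

```text
row [-0.0123, -0.0177, 0.3839] [0.001, -0.0005, -0.0011]
row [-0.0126, -0.0185, 0.6039] [0.001, -0.0005, -0.0011]
```

>>> apply_moves:
  rows:
    - [[-0.012, -0.018, 0.1], [0.001, 0, 0]]
    - [[-0.012, -0.018, 0.25], [0.001, 0, 0]]
    - [[-0.012, -0.018, 0.36], [0.001, 0, 0]]
    - [[-0.012, -0.018, 0.41], [0.001, 0, 0]]
    - [[-0.012, -0.018, 0.45], [0.001, 0, 0]]
    - [[-0.012, -0.018, 0.48], [0.001, 0, 0]]
    - [[-0.012, -0.018, 0.5], [0.001, 0, 0]]
    - [[-0.012, -0.018, 0.52], [0.001, 0, 0]]
    - [[-0.012, -0.018, 0.52], [0.001, 0, 0]]

```text
clock: 8.85
tcp_pos: [0.4332, 0.1533, 0.1207]
orientation: [-3.104, -0.48, -0.001]
contact_force: [-0.4, -0.3, -2.7]
grip_width: 0.0193
gripper_force: 42.1
```

>>> apply_moves:
  rows:
    - [[0, 0, 0.02], [0, 0, 0]]
    - [[0, 0, 0.04], [0, 0, 0]]
    - [[0, 0, 0.06], [0, 0, 0]]
    - [[0, 0, 0.075], [0, 0, 0]]
    - [[0, 0, 0.082], [0, 0, 0]]
    - [[0, 0, 0.082], [0, 0, 0]]

```text
clock: 9.6
tcp_pos: [0.4332, 0.1532, 0.1002]
orientation: [-3.105, -0.48, -0.001]
contact_force: [0.4, 0.3, -2.1]
grip_width: 0.0199
gripper_force: 42.1
```

>>> apply_moves:
  rows:
    - [[0, 0, 0.004], [0, 0, 0]]
    - [[0, 0, 0.008], [0, 0, 0]]
    - [[0, 0, 0.012], [0, 0, 0]]
    - [[0, 0, 0.012], [0, 0, 0]]

```text
clock: 10.1
tcp_pos: [0.435, 0.1537, 0.0986]
orientation: [-3.103, -0.479, -0.006]
contact_force: [0.0, -0.1, 12.2]
grip_width: 0.0196
gripper_force: 44.4
```

>>> apply_moves:
  rows:
    - [[0.008, 0, 0], [0, 0, 0]]
    - [[0.01, 0, 0.002], [0, 0, 0]]
    - [[0.01, 0, 0.004], [0, 0, 0]]
    - [[0.01, 0, 0.004], [0, 0, 0]]

```text
clock: 10.6
tcp_pos: [0.4356, 0.1538, 0.0983]
orientation: [-3.102, -0.478, 0.001]
contact_force: [-11.1, -3.0, 36.3]
grip_width: 0.0195
gripper_force: 47.9
```

>>> apply_moves:
  rows:
    - [[-0.005, 0, -0.005], [0, 0, 0]]
    - [[-0.005, 0, -0.007], [0, 0, 0]]
    - [[-0.005, 0, -0.007], [0, 0, 0]]

```text
clock: 10.98
tcp_pos: [0.4351, 0.1538, 0.0986]
orientation: [-3.104, -0.48, -0.003]
contact_force: [-1.0, -0.8, 9.4]
grip_width: 0.0193
gripper_force: 43.7
```

>>> apply_moves:
  rows:
    - [[0, 0, 0], [0, 0, 0]]
    - [[0, 0, 0], [0, 0, 0]]
    - [[0, 0, 0], [0, 0, 0]]
    - [[0, 0, 0], [0, 0, 0]]
    - [[0, 0, 0], [0, 0, 0]]
    - [[0, 0, 0], [0, 0, 0]]
    - [[0, 0, 0], [0, 0, 0]]
    - [[0, 0, 0], [0, 0, 0]]
  jaw: 1

```text
clock: 11.98
tcp_pos: [0.4344, 0.1537, 0.098]
orientation: [-3.104, -0.48, -0.001]
contact_force: [0.7, 0.6, -0.9]
grip_width: 0.0852
gripper_force: 0.0
```

>>> apply_moves:
  rows:
    - [[0, 0, -0.1], [0, 0, 0]]
    - [[0, 0, -0.25], [0, 0, 0]]
    - [[0, 0, -0.45], [0, 0, 0]]
    - [[0, 0, -0.6], [0, 0, 0]]
    - [[0, 0, -0.6], [0, 0, 0]]
    - [[0, 0, -0.6], [0, 0, 0]]

```text
clock: 12.72
tcp_pos: [0.4338, 0.1536, 0.2475]
orientation: [-3.104, -0.481, -0.0]
contact_force: [0.5, -0.8, -0.0]
grip_width: 0.0856
gripper_force: 0.0
```

```bash
python3 - <<'E'
from h import *
o=telemetry.get_obs();print(o["tcp_pos"],o["joints"].round(2))
d=cam("wrist"); np.save("w4.npy",d,allow_pickle=True)
s=go((.4435,-.05,.25),-76.7); s=go((.4435,-.106,.25),-76.7,s)
E
```

```text
[0.43378703 0.15364618 0.24749149] [-1.25  0.16  0.87  2.1  -0.15  0.95 -1.56]
row [-0.208, 0.7876, -0.0113] [0.0001, 0.0003, 0.0238]
row [-0.0515, 0.218, 0.0] [0.0, 0.0, 0.0]
```

>>> apply_moves:
  rows:
    - [[-0.05, 0.2, 0], [0, 0, 0.006]]
    - [[-0.1, 0.4, 0], [0, 0, 0.012]]
    - [[-0.15, 0.6, -0.01], [0, 0, 0.018]]
    - [[-0.208, 0.788, -0.01], [0, 0, 0.024]]
    - [[-0.208, 0.788, -0.01], [0, 0, 0.024]]
    - [[-0.208, 0.788, -0.01], [0, 0, 0.024]]

```text
clock: 13.52
tcp_pos: [0.4437, -0.0496, 0.2496]
orientation: [3.121, 0.362, -0.002]
contact_force: [0.1, 0.6, -0.2]
grip_width: 0.0851
gripper_force: 0.0
```

```bash
python3 - <<'E'
from h import *
s=go((.4435,-.106,.23),-76.7)
d=cam("wrist"); np.save("w5.npy",d,allow_pickle=True); f=d["frame"].astype(int)
g=f.min(2); sat=f.max(2)-f.min(2)
def pj(p):
    A=R.from_rotvec(d["attitude"]).as_matrix(); c=A.T@(np.array(p)-d["origin"]); c=np.array([c[0],-c[1],-c[2]])
    t=np.arctan2(np.hypot(c[0],c[1]),c[2]); F=200/np.tan(np.radians(d["vertical_fov"])/2); h=np.hypot(c[0],c[1]); return d["cx"]+F*t*c[0]/h,d["cy"]+F*t*c[1]/h
print(pj((.4435,-.106,.1095)),telemetry.get_obs()["joints"].round(2))
m=((g>140)&(sat<40)).astype(np.uint8)
n,l,st,ce=cv2.connectedComponentsWithStats(m)
for i in range(1,n):
    if st[i,4]>150: print(st[i],ce[i].round(1))
E
```

```text
row [-0.0524, 0.2192, 0.0786] [0.0, 0.0003, -0.0004]
(np.float64(379.8647764515803), np.float64(210.06148902334402)) [-0.95  0.13  1.02  2.13 -0.14  0.95 -1.19]
[ 147    0  316   93 9317] [358.2  37. ]
[   0   45   64  153 6043] [ 27.5 131.8]
[ 495   48   89   65 2775] [543.1  79.6]
[628  92  12  74 437] [634.5 132.6]
[ 272  100   46   45 1198] [294.7 121.9]
[ 106  111   47   87 1490] [120.8 157.9]
[151 127  14  62 352] [156.1 160.6]
[ 340  151   57   95 3930] [370.6 197. ]
[ 546  169   94  151 4973] [610.5 245.1]
[449 228  30  26 329] [465.4 238.5]
[565 300  54  62 977] [587.9 331.1]
[  0 307  19  64 818] [  7.7 339.6]
```

>>> apply_moves:
  rows:
    - [[-0.026, 0.11, 0.04], [0, 0, 0]]
    - [[-0.052, 0.219, 0.079], [0, 0, 0]]
    - [[-0.052, 0.219, 0.079], [0, 0, 0]]
    - [[-0.052, 0.219, 0.079], [0, 0, 0]]

```text
clock: 14.08
tcp_pos: [0.4444, -0.1048, 0.2305]
orientation: [-3.12, -0.365, -0.0]
contact_force: [-0.1, -0.6, 0.0]
grip_width: 0.0856
gripper_force: 0.0
```

```bash
python3 - <<'E'
from h import *
d=cam("wrist"); np.save("w6.npy",d,allow_pickle=True); f=d["frame"].astype(int)
g=f.min(2); o=telemetry.get_obs(); print(o["tcp_pos"],R.from_rotvec(o["orientation"]).as_matrix()[:,1].round(4))
def pj(p):
    A=R.from_rotvec(d["attitude"]).as_matrix(); c=A.T@(np.array(p)-d["origin"]); c=np.array([c[0],-c[1],-c[2]])
    t=np.arctan2(np.hypot(c[0],c[1]),c[2]); F=200/np.tan(np.radians(d["vertical_fov"])/2); h=np.hypot(c[0],c[1]); return np.round([d["cx"]+F*t*c[0]/h,d["cy"]+F*t*c[1]/h],1)
c=np.array([.4435,-.106]);a=np.radians(13.3);x=np.array([np.cos(a),np.sin(a)]);y=np.array([-x[1],x[0]])
for nm,p,z in [("top",c,.1095),("topL",c+y*.01,.1095),("topR",c-y*.01,.1095),("endL",c+x*.043+y*.0225,.057),("endR",c+x*.043-y*.0225,.057),("b1",c+x*.05+y*.0235,.01),("b2",c+x*.05-y*.0235,.01)]: print(nm,pj((*p,z)))
for v in range(110,272,8): print(v,' '.join(f"{q//10:2d}" for q in g[v,284:352:2]))
E
```

```text
[ 0.44449355 -0.1046752   0.23064427] [ 2.317e-01 -9.728e-01 -6.000e-04]
top [318.9 202.9]
topL [306.4 202.9]
topR [331.4 202.9]
endL [294.7 143.6]
endR [342.7 143.8]
b1 [296.8 133.8]
b2 [340.2 134. ]
110 12 11 12 12 11 10 10 10 10 10 10 11 11  8  6  6  6  7  6  6  5  6  6  6  6  5  6  6  6  6  5  6  6  9
118 12 12 12 11 11 11 10 12 13 10 10 10 10  8  6  5  6  6  5  5  5  5  5  6  6  5  6  6  6  6  6  6  6  7
126 11 12 11 10  8  6  5  5  5  5  6  5  5  5  5  5  5  5  5  5  6  5  6  6  6  6  6  6  6  7  6  6  6  7
134 13 11 11 10 11 19 22 22 20 12 11  8  6  6  5  6  6  6  6  6  6  6  6  6  6  6  6 10 12 12 11  7  6  9
142 11 11 10 10 10 11 11 11 11 11 11 11 10 12 13 14 15 15 15 15 15 14 13 12 11 11  7  6  6  6  6  6  6  9
150 11 10 11 10 10 11 20 22 21 20 20 18 13 15 16 16 16 16 16 16 16 16 16 15 13 13 13 13 16 22 13  6  6  9
158 11 11 11 11 10 11 20 23 21 20 20 19 16 17 17 17 18 18 17 17 17 17 17 16 14 13 13 13 16 22 13  6  6 10
166 11 11 11 10 10 11 21 24 21 20 20 21 18 21 21 20 21 21 21 21 20 19 20 20 16 13 13 13 15 21 13  6  5 10
174 11 11 11 10 10 11 19 23 20 20 20 20 19 23 23 23
[... 626 characters left out ...]
2 25 25 25 25 25 25 25 25 25 25 25 25 23 23 23 23 23 15 10 12 13
230 12 12 11 11 11 12 13 20 21 17 16 13 17 25 25 25 25 25 25 25 25 25 25 25 23 13 14 17 20 19 13 12 13 12
238 11 11 11 11 12 12 13 13 13 12 12 11 12 22 25 25 25 25 25 25 25 25 25 24 15 11 11 11 12 12 12 12 11 11
246 11 12 12 11 11 11 12 12 12 12 13 14 14 13 13 12 12 12 11 11 11 11 11 11 12 12 11 11 11 11 11 11 11 11
254 11 11 12 12 13 13 12 12 12 12 13 13 12 12 12 13 13 12 12 11 11 11 11 11 11 10 11 11 12 12 11 11  9  7
262 12 12 12 12 12 11 11 11 11 11 11 11 12 12 13 12 12 12 12 11 11 11 11 11 11 11 11 11 11 11  8  6  6  6
270 11 11 12 12 12 11 11 11 11 11 12 12 12 12 12 12 12 11 11 11 11 11 11 10 10 11 11 11 10  6  6  6  6  6
```

```bash
python3 - <<'E'
from h import *
go((.443,-.1073,.0975),-76.7)
E
```

```text
row [-0.0086, 0.0092, 0.5326] [-0.0002, -0.0002, 0.0005]
```

>>> apply_moves:
  rows:
    - [[-0.008, 0.009, 0.2], [0, 0, 0]]
    - [[-0.008, 0.009, 0.4], [0, 0, 0]]
    - [[-0.008, 0.009, 0.5], [0, 0, 0]]
    - [[-0.008, 0.009, 0.532], [0, 0, 0]]
    - [[-0.008, 0.009, 0.532], [0, 0, 0]]
    - [[-0.008, 0.009, 0.532], [0, 0, 0]]

```text
clock: 14.88
tcp_pos: [0.4438, -0.1086, 0.0987]
orientation: [-3.12, -0.364, -0.005]
contact_force: [0.5, -0.2, 0.0]
grip_width: 0.0855
gripper_force: 0.0
```

>>> apply_moves:
  rows:
    - [[0, 0, 0], [0, 0, 0]]
    - [[0, 0, 0], [0, 0, 0]]
    - [[0, 0, 0], [0, 0, 0]]
    - [[0, 0, 0], [0, 0, 0]]
    - [[0, 0, 0], [0, 0, 0]]
    - [[0, 0, 0], [0, 0, 0]]
    - [[0, 0, 0], [0, 0, 0]]
    - [[0, 0, 0], [0, 0, 0]]
  jaw: -1
  newtons: 40

```text
clock: 15.88
tcp_pos: [0.443, -0.1088, 0.0978]
orientation: [-3.12, -0.362, -0.002]
contact_force: [-0.6, 0.1, 5.7]
grip_width: 0.0199
gripper_force: 42.0
```

>>> apply_moves:
  rows:
    - [[0, 0, -0.05], [0, 0, 0]]
    - [[0, 0, -0.12], [0, 0, 0]]
    - [[0, 0, -0.22], [0, 0, 0]]
    - [[0, 0, -0.34], [0, 0, 0]]
    - [[0, 0, -0.48], [0, 0, 0]]
    - [[0, 0, -0.62], [0, 0, 0]]
    - [[0, 0, -0.75], [0, 0, 0]]
    - [[0, 0, -0.8], [0, 0, 0]]
    - [[0, 0, -0.8], [0, 0, 0]]

```text
clock: 17.0
tcp_pos: [0.4426, -0.1085, 0.2977]
orientation: [-3.119, -0.364, -0.003]
contact_force: [0.4, 0.6, -2.6]
grip_width: 0.02
gripper_force: 40.9
```

```bash
python3 - <<'E'
from h import *
o=telemetry.get_obs();print(o["tcp_pos"],o["joints"].round(2))
s=go((.55,.0,.31),-40); s=go((.609,.105,.31),-4,s)
E
```

```text
[ 0.44262564 -0.1085071   0.29768123] [-0.95  0.06  1.13  2.05 -0.07  1.06 -1.12]
row [0.518, -0.3235, -0.0478] [-0.0002, -0.0008, -0.2038]
row [0.4734, -0.0892, 0.0] [0.0, 0.0, -0.2]
```

>>> apply_moves:
  rows:
    - [[0.13, -0.08, -0.012], [0, 0, -0.05]]
    - [[0.26, -0.16, -0.024], [0, 0, -0.1]]
    - [[0.39, -0.24, -0.036], [0, 0, -0.15]]
    - [[0.518, -0.324, -0.048], [0, 0, -0.204]]
    - [[0.518, -0.324, -0.048], [0, 0, -0.204]]

```text
clock: 17.62
tcp_pos: [0.5511, 0.0027, 0.3074]
orientation: [2.844, 1.335, -0.004]
contact_force: [0.5, -0.3, -3.1]
grip_width: 0.0198
gripper_force: 41.0
```

```bash
python3 - <<'E'
from h import *
s=go((.6083,.105,.27),-3.65)
E
```

```text
row [0.4614, -0.0851, 0.1487] [-0.0005, 0.0006, -0.2002]
```

>>> apply_moves:
  rows:
    - [[0.12, -0.02, 0.03], [0, 0, -0.05]]
    - [[0.24, -0.04, 0.07], [0, 0, -0.1]]
    - [[0.36, -0.065, 0.11], [0, 0, -0.15]]
    - [[0.461, -0.085, 0.148], [0, 0, -0.2]]
    - [[0.461, -0.085, 0.148], [0, 0, -0.2]]
    - [[0.461, -0.085, 0.148], [0, 0, -0.2]]

```text
clock: 18.38
tcp_pos: [0.6072, 0.0998, 0.2718]
orientation: [-2.302, -2.138, 0.003]
contact_force: [0.1, -0.2, -3.6]
grip_width: 0.0196
gripper_force: 40.9
```

```bash
python3 - <<'E'
from h import *
o=telemetry.get_obs(); print(o["tcp_pos"],R.from_rotvec(o["orientation"]).as_matrix()[:,1].round(4))
d=cam("wrist"); np.save("w7.npy",d,allow_pickle=True); f=d["frame"].astype(int); g=f.min(2)
def pj(p):
    A=R.from_rotvec(d["attitude"]).as_matrix(); c=A.T@(np.array(p)-d["origin"]); c=np.array([c[0],-c[1],-c[2]])
    t=np.arctan2(np.hypot(c[0],c[1]),c[2]); F=200/np.tan(np.radians(d["vertical_fov"])/2); h=np.hypot(c[0],c[1]); return np.round([d["cx"]+F*t*c[0]/h,d["cy"]+F*t*c[1]/h],1)
for nm,p in dict(lipL=(.6116-.0225,.157,.121),lipR=(.6116+.0225,.157,.121),lipL2=(.6085-.0225,.11,.114),lipR2=(.6085+.0225,.11,.114)).items(): print(nm,pj(p))
for v in range(120,232,8): print(v,' '.join(f"{q//10:2d}" for q in g[v,276:364:2]))
t=cam("top"); gt=t["frame"].astype(int).min(2)
for v in (168,170,172,174): print(v,' '.join(f"{q//10:2d}" for q in gt[v,256:382:2]))
E
```

```text
[0.60722337 0.09984161 0.27178114] [ 0.9973 -0.0739 -0.0013]
lipL [291.3 130.6]
lipR [343.6 126.8]
lipL2 [293.  182.4]
lipR2 [342.6 178.9]
120 10 10 10 10 10 10 10  9 10 10  9  9  9 12 13 14 16 16 16 16 14 17 17 17 17 17 17 16 13 11 10 10 10 10 10 10  9  9  9  7  5  5  5  5
128 10 10 10 10 10 10  9 10 11 11 10 10 13 14 13 12 14 14 14 14 14 14 14 14 14 14 14 15 21 20 15 12 11 10  9 10 10 10  7  5  5  5  5  5
136  9 10  9 10 10 10 10 10 20 24 17 13 13 13 14 12 14 14 14 14 14 14 14 14 14 14 14 15 23 25 25 25 25 25 19 10  9  8  5  5  6  5  5  5
144 10 10 10  9  9 10  9 10 19 24 17 13 13 13 13 12 14 14 14 14 14 14 14 14 14 14 14 15 22 22 15 13 13 13 12  9  9  6  5  5  5  5  5  5
152  9  9  9 10 10 10 10 11 15 23 18 14 13 14 14 12 14 14 14 14 14 14 14 14 14 14 14 13 12 13 13 13 13 13 12  6  5  5  5  5  5  5  5  5
160  9 10 10 10 11 11 11 11 11 13 14 15 15 15 15 15 15 15 15 15 15 15 15 15 15 15 15 14 15 15 14 13 13 13 11  6  5  5  5  5  5  5  5  5
168  9  7  7  6  5  5  5  5  6 13 15 15 15 15 15 15 15 15 15 15 15 15 15 15 15 15 15 15 15 15 15 14 13 13 10  6  5  6  6  5  6  5  6  5
176  5  6
[... 1014 characters left out ...]
3 13 12 19 22 23 24 24 24 25 25 25 25 25 25 24 24 22 19 16 16 10 12 13 15 16 17 16 17 16 16 14 14 12 12 12 12 13 24 12 11
170 12 12 12 12 12 12 12 11 11 10 10 10  9  8 10 10 13 13 13 13 13 13 13 13 12 15 22 23 24 24 24 25 24 25 25 25 25 24 24 24 23 21 16 15 18 21 20 22 23 23 23 23 22 21 21 21 24 22 16 12 17 12 10
172 12 12 12 12 12 11 12 11 11 10 10 10  9  8 10 11 13 13 13 13 13 13 13 13 12 13 23 24 24 24 24 24 24 25 25 25 25 22 24 23 22 21 17 18 21 23 23 24 24 25 25 25 25 25 25 24 24 24 23 19 17 12  9
174 12 12 12 12 12 12 11 11 11 11 10  9  9  8 11 10 11 11 11 11 12 12 12 12 13 11 12 14 14 14 22 23 23 23 23 23 23 23 24 24 24 20 19 19 19 22 23 24 24 25 25 24 25 25 25 24 24 24 23 22 21 12 10
```

```bash
python3 - <<'E'
from h import *
go((.6088,.106,.215),-3.6)
E
```

```text
row [0.0252, 0.003, 0.2308] [0.0001, 0.0001, -0.0035]
```

>>> apply_moves:
  rows:
    - [[0.025, 0.003, 0.1], [0, 0, -0.0035]]
    - [[0.025, 0.003, 0.2], [0, 0, -0.0035]]
    - [[0.025, 0.003, 0.231], [0, 0, -0.0035]]
    - [[0.025, 0.003, 0.231], [0, 0, -0.0035]]
    - [[0.025, 0.003, 0.231], [0, 0, -0.0035]]

```text
clock: 19.1
tcp_pos: [0.6099, 0.1075, 0.2164]
orientation: [2.286, 2.153, 0.004]
contact_force: [-0.9, -0.0, -2.8]
grip_width: 0.0193
gripper_force: 40.9
```

```bash
python3 - <<'E'
from h import *
o=telemetry.get_obs(); print(o["tcp_pos"])
go((.6088,.106,.153),-3.6)
E
```

```text
[0.60993892 0.10752966 0.21635842]
row [-0.0066, -0.0048, 0.2534] [0.0008, -0.0003, 0.001]
```

>>> apply_moves:
  rows:
    - [[-0.004, -0.003, 0.03], [0, 0, 0]]
    - [[-0.004, -0.003, 0.06], [0, 0, 0]]
    - [[-0.004, -0.003, 0.09], [0, 0, 0]]
    - [[-0.004, -0.003, 0.12], [0, 0, 0]]
    - [[-0.004, -0.003, 0.15], [0, 0, 0]]
    - [[-0.004, -0.003, 0.18], [0, 0, 0]]
    - [[-0.004, -0.003, 0.2], [0, 0, 0]]
    - [[-0.004, -0.003, 0.22], [0, 0, 0]]
    - [[-0.004, -0.003, 0.235], [0, 0, 0]]
    - [[-0.004, -0.003, 0.235], [0, 0, 0]]

```text
clock: 20.35
tcp_pos: [0.6083, 0.1069, 0.1561]
orientation: [-2.286, -2.155, -0.001]
contact_force: [0.5, 0.1, -2.7]
grip_width: 0.0192
gripper_force: 41.0
```

>>> apply_moves:
  rows:
    - [[0, 0, 0.007], [0, 0, 0]]
    - [[0, 0, 0.014], [0, 0, 0]]
    - [[0, 0, 0.02], [0, 0, 0]]
    - [[0, 0, 0.02], [0, 0, 0]]

```text
clock: 20.85
tcp_pos: [0.6084, 0.1069, 0.1513]
orientation: [2.286, 2.155, 0.001]
contact_force: [0.0, -0.4, -3.2]
grip_width: 0.0194
gripper_force: 41.0
```

>>> apply_moves:
  rows:
    - [[0, 0, 0.004], [0, 0, 0]]
    - [[0, 0, 0.008], [0, 0, 0]]
    - [[0, 0, 0.01], [0, 0, 0]]
    - [[0, 0, 0.01], [0, 0, 0]]

```text
clock: 21.35
tcp_pos: [0.6084, 0.1069, 0.1488]
orientation: [2.286, 2.155, 0.001]
contact_force: [0.0, 0.5, -2.8]
grip_width: 0.0195
gripper_force: 41.0
```

>>> apply_moves:
  rows:
    - [[0, 0, 0.003], [0, 0, 0]]
    - [[0, 0, 0.006], [0, 0, 0]]
    - [[0, 0, 0.008], [0, 0, 0]]
    - [[0, 0, 0.008], [0, 0, 0]]

```text
clock: 21.85
tcp_pos: [0.6087, 0.1069, 0.148]
orientation: [-2.286, -2.154, -0.003]
contact_force: [-3.5, 1.2, 5.6]
grip_width: 0.0194
gripper_force: 42.4
```

>>> apply_moves:
  rows:
    - [[0, -0.003, 0.003], [0, 0, 0]]
    - [[0, -0.003, 0.004], [0, 0, 0]]
    - [[0, -0.003, 0.004], [0, 0, 0]]

```text
clock: 22.22
tcp_pos: [0.6086, 0.1068, 0.148]
orientation: [2.286, 2.154, 0.005]
contact_force: [-4.0, -0.1, 12.4]
grip_width: 0.0193
gripper_force: 43.1
```

>>> apply_moves:
  rows:
    - [[0, 0, -0.003], [0, 0, 0]]
    - [[0, 0, -0.003], [0, 0, 0]]
    - [[0, 0, -0.003], [0, 0, 0]]
    - [[0, 0, -0.003], [0, 0, 0]]
    - [[0, 0, -0.003], [0, 0, 0]]
    - [[0, 0, -0.003], [0, 0, 0]]
    - [[0, 0, -0.003], [0, 0, 0]]
    - [[0, 0, -0.003], [0, 0, 0]]
    - [[0, 0, -0.003], [0, 0, 0]]
  jaw: 1

```text
clock: 23.35
tcp_pos: [0.6077, 0.107, 0.1466]
orientation: [2.286, 2.155, 0.001]
contact_force: [0.2, -0.3, 0.1]
grip_width: 0.0854
gripper_force: 0.0
```

>>> apply_moves:
  rows:
    - [[0, 0, -0.08], [0, 0, 0]]
    - [[0, 0, -0.2], [0, 0, 0]]
    - [[0, 0, -0.4], [0, 0, 0]]
    - [[0, 0, -0.6], [0, 0, 0]]
    - [[0, 0, -0.7], [0, 0, 0]]
    - [[0, 0, -0.7], [0, 0, 0]]

```text
clock: 24.1
tcp_pos: [0.6088, 0.1065, 0.3251]
orientation: [2.285, 2.153, 0.01]
contact_force: [-0.5, 0.3, -0.0]
grip_width: 0.0851
gripper_force: 0.0
```

```bash
python3 - <<'E'
from h import *
t=cam("top"); s=cam("side"); w=cam("wrist")
a=cv2.resize(t["frame"][145:265,235:395],(400,300),interpolation=cv2.INTER_CUBIC)
b=cv2.resize(s["frame"][165:280,215:405],(400,242),interpolation=cv2.INTER_CUBIC)
c=cv2.resize(w["frame"][:,100:],(400,296))
o=np.zeros((600,800,3),np.uint8);o[:300,:400]=a;o[:242,400:]=b;o[300:596,:400]=c
cv2.imwrite("pics/fin.png",o[:,:,::-1])
E
```

```text
(no output)
```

View pics/fin.png

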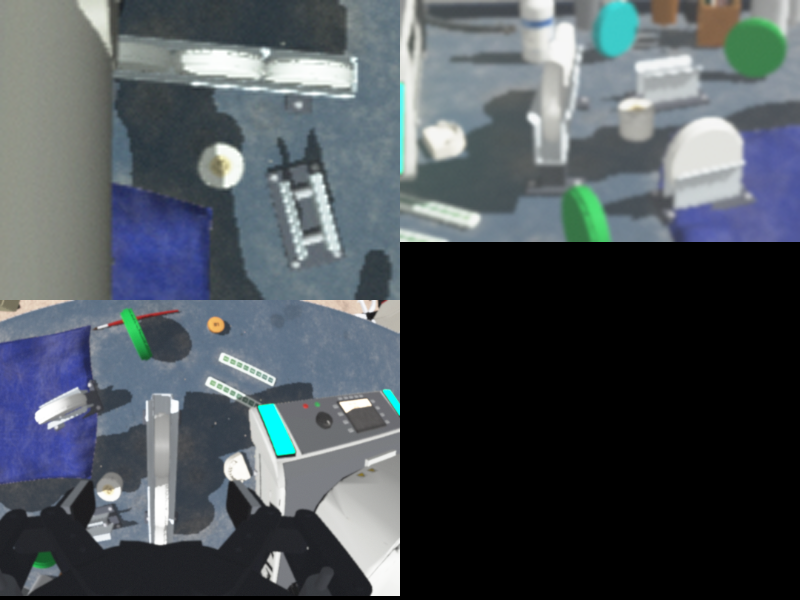

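The final composite shows the empty stand filled (side crop at (705,165)), the delivery stand empty (top crop at (310,215)), and two blanks visible in the lane. The arm hides the third place and shades it. I'll swing the arm away and check that place numerically against the first picture.

>>> apply_moves:
  rows:
    - [[0.25, 0, -0.05], [0, 0, 0]]
    - [[0.5, -0.1, -0.1], [0, 0, 0]]
    - [[0.75, -0.2, -0.15], [0, 0, 0]]
    - [[1, -0.3, -0.15], [0, 0, 0]]
    - [[1, -0.3, -0.15], [0, 0, 0]]
    - [[1, -0.3, -0.15], [0, 0, 0]]

```text
clock: 25.0
tcp_pos: [0.5465, 0.3619, 0.3576]
orientation: [2.283, 2.158, -0.003]
contact_force: [0.1, -0.0, 0.5]
grip_width: 0.0851
gripper_force: 0.0
```

>>> apply_moves:
  rows:
    - [[0.25, -0.1, 0], [0, 0, 0]]
    - [[0.5, -0.3, 0], [0, 0, 0]]
    - [[0.75, -0.5, 0], [0, 0, 0]]
    - [[0.9, -0.6, 0], [0, 0, 0]]
    - [[0.9, -0.6, 0], [0, 0, 0]]
    - [[0.9, -0.6, 0], [0, 0, 0]]

```text
clock: 25.75
tcp_pos: [0.4116, 0.5937, 0.3583]
orientation: [2.285, 2.154, -0.0]
contact_force: [1.0, -0.2, 0.5]
grip_width: 0.0855
gripper_force: 0.0
```

```bash
python3 - <<'E'
from h import *
t=cam("top"); s=cam("side"); np.save("t9.npy",t,allow_pickle=True); np.save("s9.npy",s,allow_pickle=True)
t0=np.load("top0.npy",allow_pickle=True).item(); t3=np.load("t3.npy",allow_pickle=True).item(); s0=np.load("side0.npy",allow_pickle=True).item()
print(telemetry.get_obs()["tcp_pos"],telemetry.get_obs()["clock"])
for nm,d in (("t0",t0),("t3",t3),("t9",t)):
    g=d["frame"].astype(int).min(2)
    for v in (164,167,170,173): print(nm,v,' '.join(f"{q//10:2d}" for q in g[v,256:382:2]))
for nm,d in (("s0",s0),("s9",s)):
    g=d["frame"].astype(int).min(2)
    for v in range(172,246,6): print(nm,v,' '.join(f"{q//10:2d}" for q in g[v,272:312:2]))
def c(d,b):
    f=d["frame"].astype(int)[b[1]:b[3],b[0]:b[2]]; m=(f.min(2)>120); ys,xs=np.nonzero(m); return m.sum(),(xs.mean()+b[0]).round(1),(ys.mean()+b[1]).round(1)
for nm,b in dict(jar=(308,195,336,225),model=(302,104,332,132)).items(): print(nm,c(t0,b),c(t,b))
for nm,b in dict(jar=(318,208,338,234),model=(224,220,248,242)).items(): print("side",nm,c(s0,b),c(s,b))
E
```

```text
[0.41419268 0.59114652 0.35933311] 25.85
t0 164  5 10 13 13 13 15 21 23 24 24 25 25 25 25 25 25 25 25 24 23 20 23 18 14 21 13 13 14 15 15 15 16 16 15 15 14 13 12 12 12 12 13 20 15  8  8  7  7  6  6  5  5  6  6  6  6  6  6  7 11 11 11 11
t0 167  5 12 14 14 14 18 21 22 24 24 25 25 25 25 25 25 25 25 25 24 24 23 22 19 15 20 22 23 24 24 25 25 25 25 25 24 24 21 23 19 17 15 20 16 12 13 13 14 14 14 14 14 13 13 12 12 12 12 13 14 15 11 11
t0 170  5 14 12 13 14 16 23 24 23 23 24 24 24 24 24 24 24 24 24 25 24 24 21 20 19 21 23 24 24 25 25 25 25 25 25 25 25 25 24 24 24 22 17 17 20 23 24 24 24 25 25 24 24 24 24 21 23 24 21 15 18 12 11
t0 173  5 11 12 12 15 17 14 14 12 12 12 11 12 12 13 14 13 14 13 14 14 15 16 17 18 23 23 24 24 24 24 24 24 24 24 24 24 25 25 24 23 21 20 20 23 23 24 24 25 25 25 25 25 25 25 25 25 24 24 22 22 12 11
t3 164  9 11 13 13 13 12 12 12 11 11 10 10 14 17 10 10 10 10 10 10 10 11 11 12 12 13 12 13 13 13 14 13 13 16 15 14 13 12 12 12 12 13 20 14  8  7  7  7  6  5  5  5  5  6  6  6  7  6  6 11 11 11 10
t3 167  9 12 13 13 13 13 13 14 14 14 14 14 14 13 13 14 13 14 13 13 13 13 13 12 
[... 2796 characters left out ...]
8 17 18 22 23 16 13 12 13 13 13 11  9
s9 232  8  8  8 12 20 16 14 15 15 15 21 21 13 13 13 13 13 13 12 10
s9 238  8  8  8 11 16 14 14 14 14 14 14 13 13 13 13 13 13 12 12 12
s9 244  8  9  9 11 14 11  9  9  9  9  9 13 14 14 14 13 13 13 13 12
jar (np.int64(310), np.float64(323.2), np.float64(210.9)) (np.int64(310), np.float64(323.2), np.float64(210.8))
model (np.int64(442), np.float64(316.2), np.float64(116.3)) (np.int64(439), np.float64(316.1), np.float64(116.2))
side jar (np.int64(468), np.float64(328.2), np.float64(220.4)) (np.int64(477), np.float64(328.2), np.float64(220.4))
side model (np.int64(420), np.float64(234.7), np.float64(230.1)) (np.int64(422), np.float64(234.7), np.float64(230.0))
```

```bash
python3 - <<'E'
from h import *
s=np.load("s9.npy",allow_pickle=True).item(); f=s["frame"].astype(int).min(2)
u,v=proj(s,(.435,.153,.1095)); print(u,v, proj(s,(.435,.153,.1195)))
print([f[int(v)+k,int(u)] for k in range(-8,8)])
if abs(next(k for k in range(-12,12) if f[int(v)+k,int(u)]>140))<=3: job.hand_in(); print("handed in")
E
```

```text
358.72223520903196 222.00305365818934 (np.float64(358.91804649990786), np.float64(218.33198062501324))
[np.int64(117), np.int64(130), np.int64(137), np.int64(138), np.int64(135), np.int64(130), np.int64(132), np.int64(141), np.int64(158), np.int64(167), np.int64(172), np.int64(175), np.int64(178), np.int64(182), np.int64(183), np.int64(183)]
```

The blank's upper edge appears within a pixel of where a fully seated blank should be, so it is seated. The automatic check failed only because the background behind it is pale.

```bash
python3 -c "
from bench import job; print(job.hand_in())"
```

```text
the job is handed in; nothing more can be done
None
```

I handed the job in at about 26 s: the oldest blank is seated in the empty stand, and the new blank closes the lane's row of three. The jar and the plaster model measured unmoved; the paste pot was not re-measured, but nothing came near it.

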